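# Nest the warming pots and clamp them down

### The arm

A 6-joint arm with a two-finger parallel gripper is mounted at the origin on the work surface. World frame = base frame: x ahead of the robot, y to its left, z up, the work surface at z = 0. Lengths are in m, angles in rad, forces in N, time in s.
With the tool pointing down it reaches from about 0.375 to 0.9 m from the base axis. Payload 3.1 kg.
Tool frame: the origin (TCP) lies between the finger pads; the fingertips stand 22 mm ahead of it and the grasp point (between the pads) lies 3 mm ahead of it; z points along the fingers, y is the line along which they close (so a half turn about z gives the same grasp; the last joint's range is limited). The gripper opens to 87 mm and grips with 3 to 60 N. Pads are 19 mm wide; open, the fingers measure 117 mm over their backs; the gripper's body (75 mm by 190 mm) begins 51 mm behind the grasp point.
Start: joints at [1.153, 0.527, 1.433, -0, 1.181, -0.178], TCP at [0.148, 0.607, 0.245] pointing down, gripper open.
Joint ranges: [-3.08, 3.08], [-0.75, 2.2], [0.22, 2.44], [-1.43, 4.57], [0, 2.65], [-2.85, 2.85]. Speed limits (rad/s): [2.79, 2.79, 3.14, 3.14, 3.14, 3.14].

### API

Orientations are given as a unit quaternion [x, y, z, w].
In Python, from rig import get_obs, camera, get_calibration, hand_in, cut_out gives the robot as it stands.
- The arm moves only by the shell command python3 -m inch 'ROWS' [OPENING] [FORCE]. ROWS is JSON, one flat list of numbers, 6 for each row, row after row: the shift along the tool's x, y, z scaled (see below), then the turn, a rotation vector about the tool's x, y, z scaled (see below). A call has 1 to 20 rows; each row is the pose to reach, as a shift and turn from the pose commanded when the call began, along the tool's axes at that moment; what a row does not reach only later rows make up. The controller multiplies each number of a shift by 0.08 m and each number of a turn by 90 degrees. A row lasts 1/12 s, in which the tool goes at most 41.7 mm and 7.16 degrees, less where a joint would pass 70% of its speed; a pose out of reach is approached as far as the arm can. A call with a number of a shift or a turn outside -1 to 1 is refused whole. A call with a gripper value outside its range is refused whole. OPENING is the finger opening in mm, from 0 to 87, set as the call begins (- or left out, the last holds). The fingers move at their own pace and stop on an object; FORCE is the grip in N (left out, the last holds). Time passes only in rows, so rows that repeat a pose let the fingers close. It gives the time, the measured TCP pose, the force, the opening and the grip force at its end, in the units of the state.
- get_obs(): the state, without advancing time (a new reading comes with each control period).
- camera(name): name is "scene" or "top" or "wrist"; returns the picture (420x560x3 uint8, red, green, blue); there is no depth.
- get_calibration(name): a dict with "vertical_fov" (degrees; the focal length in pixels is half the picture's height over the tangent of half this angle, whatever the lens; pixels are square), "cx", "cy" (the principal point, pixels), "T" (4x4, takes a point from camera to world coordinates). Camera axes: x right, y down, z forward; pixel columns grow to the right and rows downward; lengths in m; the calibration is good to about 2 mm. The wrist camera is an equidistant fisheye: a pixel r from the principal point sees the ray r / f radians off the axis. A picture is of the moment at which its call begins: read the wrist's pose just before it. get_calibration takes no time and is no camera call; for the wrist camera it gives the pose at the moment of the call.
- hand_in(): hands the job in; it is judged then, once.
Trained networks look in the newest picture that a camera, given by its name, has taken for a name from the list of things; names that differ only in an ending like _2 or _b are one class to them, and where a whole thing is asked for, a point or a joint stands for the part that bears it (a point fixed in the world has none). Each returns a list of dicts, best first, with "conf" (0 to 1); they miss things now and then, are a little off and sometimes report something else, mostly with a low value. They report only what shows in the picture. A call takes as long as a camera call. They do not tell look-alikes from the thing itself.
- cut_out(camera, thing): "region" (420x560 bool, what is visible of it) and "bbox" ([left, top, right, bottom] in pixels, round what is visible of it).
The state is a dict: "time": time; "q": joint angles; "joint_velocities": joint speeds; "joint_torque": joint torques, N m; "position": TCP position; "tool_rot": TCP orientation; "ft_force": force on the tool from outside, world axes, zero at the start; "moment": the same for the moment, N m; "grip_width": finger opening in m; "grip_force": force on a finger pad.
Only numpy, scipy, OpenCV 4.12 (cv2) and the standard library are available. Lean on these libraries where they do the work, as an engineer would, in place of code of your own. Each camera call takes 0.05 s, during which the arm holds its last target. There are 200 camera calls.

### The job

Swing the arm of the clamp stand well out of the way, put the largest aluminium pot in the round seat of the stand and nest all the other pots on the bench inside it in size order, each resting flat on the floor of the next larger one. Then swing the arm home to its stop over the nest and turn the knob clockwise until the pressure plate meets the top pot and the resistance rises sharply, then about an eighth of a turn more and no further. Leave the other things on the bench alone.

Things in the scene. Friction and masses are not known exactly. Their poses are not given: they have to be found in the camera images.
- pot_a: The largest aluminium pot: plain straight-sided open cup, outside diameter 68 mm, 50 mm tall, wall 3 mm, solid bottom 24 mm thick (inside diameter 62, depth 26 mm), about 280 g, open end up. Origin at the centre of its underside, z up. A smaller pot on its inner floor has its underside 24 mm above this origin and stands 20 to 22 mm proud of its rim.
- pot_b: Second largest aluminium pot: plain straight-sided open cup, outside diameter 55 mm, 48 mm tall, wall 3 mm, solid bottom 24 mm thick (inside diameter 49, depth 24 mm), about 180 g, open end up. Origin at the centre of its underside, z up. A smaller pot on its inner floor has its underside 24 mm above this origin and stands 20 to 22 mm proud of its rim. May be absent.
- pot_c: Third largest aluminium pot: plain straight-sided open cup, outside diameter 42 mm, 46 mm tall, wall 3 mm, solid bottom 24 mm thick (inside diameter 36, depth 22 mm), about 110 g, open end up. Origin at the centre of its underside, z up. A smaller pot on its inner floor has its underside 24 mm above this origin and stands 20 to 22 mm proud of its rim. May be absent.
- pot_d: The smallest aluminium pot: plain straight-sided open cup, outside diameter 29 mm, 44 mm tall, wall 3 mm, solid bottom 24 mm thick (inside diameter 23, depth 20 mm), about 60 g, open end up. Origin at the centre of its underside, z up. A smaller pot on its inner floor has its underside 24 mm above this origin and stands 20 to 22 mm proud of its rim. May be absent.
- seat (a point): Centre of the round seat of the grey clamp stand, on top of its base plate, 12 mm above the bench. A 5 mm high lip of 74 mm inside and 84 mm outside diameter rings it. The plate is 235 mm long, 120 mm wide. z up; x of this frame points from the seat along the plate to the post, a 22 mm round steel column 130 mm away.
- swing_pivot (a point): Point on the axis of the post at the height of the underside of the swing arm, 155 mm above the bench. The arm turns about the vertical line through it; the hub there reaches to 185 mm above the bench.
- swing (a joint): Angle of the swing arm, rad: 0 = home at its stop, knob and plate straight above the seat; grows counter-clockwise from above, to 1.9. Starts partly out, blocking the seat; above 1.3 the seat is well clear. Stays where left (friction 0.25 N m). Grey bar 22 mm wide (38 mm square boss under the knob), 156 to 170 mm above the bench; knob 130 mm from the post's axis. Turning the knob clockwise urges it home.
- knob_top (a point): Centre of the top face of the black round hand knob on the end of the swing arm: 40 mm diameter, 30 mm tall, vertical axis, top 203 mm above the bench, underside 173 mm; white pointer mark on top. It stays at this height while it turns and can be gripped from above at any angle.
- knob (a joint): Angle of the knob relative to the arm, rad, growing clockwise seen from above (0 to 7); starts between 0 and 0.5. The thread is steep: every radian lowers the spindle and pressure plate by 8 mm. Turning freely takes about 0.15 N m; once the plate presses on a pot the torque at least doubles within an eighth of a turn. The knob stays where it is left.
- foot_face (a point): Centre of the underside of the rubber-faced steel pressure plate (58 mm diameter, 6 mm thick) on the spindle below the knob; it turns with the knob and presses on the rim of the top pot. With the knob at 0 it is 140 mm above the bench.
- foot (a joint): How far the pressure plate is pushed up against its spring (3 N/mm), m: 0 while it hangs free, growing by nearly 8 mm per radian of knob once it presses on a pot; about 6 mm is right, 14 mm is the end of its travel.
- dish: Bystander: round clear culture dish with orange content, 56 mm diameter, 13 mm tall. Origin at the centre of its underside. Leave it alone.
- timer: Bystander: small black box, 50 x 36 x 22 mm. Origin at the centre of its underside. Leave it alone.
- jar: Bystander: small jar with a lid, 44 mm diameter, 55 mm tall. Origin at the centre of its underside. Leave it alone.
- tiprack: Bystander: purple pipette-tip rack, 75 x 110 x 38 mm. Origin at the centre of its underside. Leave it alone.
- slidebox: Bystander: blue slide box, 85 x 50 x 30 mm. Origin at the centre of its underside. Leave it alone.
There are look-alikes about, which are no part of the job. Leave any pink, purple or yellow look-alike of the pot_d alone.

How it is judged:
On the way, in this order (a step that is already met when the one before it is completed fails the run):
1. the swing arm is well out of the way (value of joint swing above 1.2 rad), for 0.2 s.
2. all pots present are nested in size order in the seat of the stand and let go (horizontal distance between pot_a and seat below 0.008 m and z of pot_a in the frame of seat between -0.004 and 0.004 m and angle between pot_a's own z axis and vertical below 0.08 rad and horizontal distance between pot_b and pot_a below 0.007 m and z of pot_b in the frame of pot_a between 0.02 and 0.028 m and ((horizontal distance between pot_c and pot_b below 0.007 m and z of pot_c in the frame of pot_b between 0.02 and 0.028 m) or (horizontal distance between pot_c and pot_a below 0.014 m and z of pot_c in the frame of pot_a between 0.02 and 0.028 m)) and ((horizontal distance between pot_d and pot_c below 0.007 m and z of pot_d in the frame of pot_c between 0.02 and 0.028 m) or (horizontal distance between pot_d and pot_b below 0.014 m and z of pot_d in the frame of pot_b between 0.02 and 0.028 m)) and angle between each of pot_b, pot_c, pot_d's own z axis and vertical below 0.12 rad and linear speed of each of pot_a, pot_b, pot_c, pot_d below 0.03 m/s and contact force between the fingers and pot_a below 0.3 N and contact force between the fingers and pot_b below 0.3 N and contact force between the fingers and pot_c below 0.3 N and contact force between the fingers and pot_d below 0.3 N), for 0.2 s.
3. the swing arm is home against its stop over the nest, the pots still nested (horizontal distance between pot_a and seat below 0.008 m and z of pot_a in the frame of seat between -0.004 and 0.004 m and angle between pot_a's own z axis and vertical below 0.08 rad and horizontal distance between pot_b and pot_a below 0.007 m and z of pot_b in the frame of pot_a between 0.02 and 0.028 m and ((horizontal distance between pot_c and pot_b below 0.007 m and z of pot_c in the frame of pot_b between 0.02 and 0.028 m) or (horizontal distance between pot_c and pot_a below 0.014 m and z of pot_c in the frame of pot_a between 0.02 and 0.028 m)) and ((horizontal distance between pot_d and pot_c below 0.007 m and z of pot_d in the frame of pot_c between 0.02 and 0.028 m) or (horizontal distance between pot_d and pot_b below 0.014 m and z of pot_d in the frame of pot_b between 0.02 and 0.028 m)) and angle between each of pot_b, pot_c, pot_d's own z axis and vertical below 0.12 rad and value of joint swing below 0.06 rad), for 0.2 s.
4. the knob is tightened past the rise of resistance by about an eighth of a turn (all of step 3 and value of joint foot between 0.003 and 0.0096 m), for 0.3 s.
At the end, for the whole second after the job is handed in: Largest pot upright in the seat (within 8 mm), every other present pot on the floor of the next larger one (height within 4 mm), all upright and at rest; arm home (below 0.06 rad); plate pushed up 3.0 to 9.6 mm (about 0.4 to 1.2 rad of knob past contact); all let go (all of step 4 and linear speed of each of pot_a, pot_b, pot_c, pot_d below 0.03 m/s and contact force between the fingers and pot_a below 0.3 N and contact force between the fingers and pot_b below 0.3 N and contact force between the fingers and pot_c below 0.3 N and contact force between the fingers and pot_d below 0.3 N and contact force between the fingers and knob below 0.3 N); the robot touches nothing.
It fails at once if the knob was overtightened (plate spring pushed beyond 11.5 mm) (value of joint foot above 0.0115 m).
It fails at once if another thing on the bench was moved more than 4 cm (distance of any of dish, timer, jar, tiprack, slidebox from where it was at the start of the episode above 0.04 m).
Of pot_b, pot_c, pot_d only 2 to 3 are there at a start; the rules pass over those that are not, and their reading is None.
At some moment in a run one of pot_a, pot_b, pot_c may be knocked a few centimetres aside while the robot is not near it.
It also fails if it takes over 208 s, if anything falls off the work surface, if the arm or the gripper's body presses on something with over 40 N, if the wrist force passes 120 N, or if a joint passes its speed limit or range.

## Working session

There is one attempt and no reset: what is moved stays moved. The work goes in short steps, Python scripts to look and compute and a shell command to move; the robot and the scene stay as the last step left them, time stands still between calls to the robot, and variables do not carry over. Pictures are saved under pics/ and viewed, at most 16 in all, crops included, and the job is handed in when it is done.

```bash
ls; mkdir -p pics; python3 - <<'E'
from rig import *
import cv2
o=get_obs(); print(o)
for n in("scene","top","wrist"):
    im=camera(n); cv2.imwrite(f"pics/{n}0.png",im[:,:,::-1])
    c=get_calibration(n); print(n,c)
E
```

```text
pics
{'time': 0.0, 'q': array([ 1.15349184e+00,  5.28462721e-01,  1.43389802e+00,  2.47226252e-05,
        1.18143454e+00, -1.78517223e-01]), 'joint_velocities': array([ 0.00048223, -0.00223164,  0.00133959, -0.00037397,  0.00079186,
       -0.0002474 ]), 'joint_torque': array([ 8.19181842e-04, -4.40046608e+01, -1.76593727e+01,  6.35140669e-02,
        5.82178950e-02, -1.37995485e-04]), 'position': array([0.14751743, 0.6066273 , 0.24357509]), 'tool_rot': array([ 1.19114776e-01,  9.92879881e-01, -1.04944520e-03, -3.34188376e-04]), 'ft_force': array([0.19894057, 0.06943448, 0.6580641 ]), 'moment': array([-0.02452702,  0.00728392,  0.01493183]), 'grip_force': 0.0, 'grip_width': 0.0868715240999256}
scene {'vertical_fov': 51.64345255119295, 'cx': 279.79490901943285, 'cy': 211.04349566147155, 'T': array([[-0.56193776,  0.54500017, -0.62225458,  1.13658339],
       [ 0.82716743,  0.36617029, -0.4262785 ,  0.36491338],
       [-0.00447071, -0.75425071, -0.6565713 ,  0.73654037],
       [ 0.        ,  0.        ,  0.        ,  1.        ]])}
top {'vertical_fov': 43.33476300245925, 'cx': 279.353271758026, 'cy': 213.39446553015696, 'T': array([[-1.35437577e-03, -9.95167423e-01,  9.81833270e-02,
         4.21388742e-01],
       [-9.99913453e-01,  6.28526090e-05, -1.31561001e-02,
        -8.94274295e-03],
       [ 1.30863512e-02, -9.81926478e-02, -9.95081379e-01,
         1.45063100e+00],
       [ 0.00000000e+00,  0.00000000e+00,  0.00000000e+00,
         1.00000000e+00]])}
wrist {'vertical_fov': 65.70646984690485, 'cx': 279.35458793078527, 'cy': 207.4207968629407, 'T': array([[ 0.23645608,  0.93930362,  0.24859049,  0.08014111],
       [ 0.97163992, -0.22803382, -0.06258153,  0.62368254],
       [-0.00209602,  0.25633823, -0.96658487,  0.38499541],
       [ 0.        ,  0.        ,  0.        ,  1.        ]])}
```

View pics/top0.png

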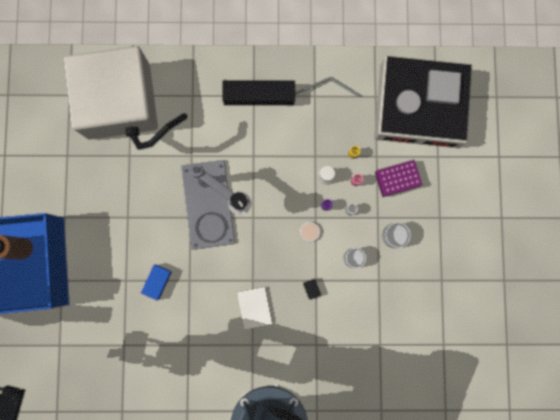

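View pics/scene0.png

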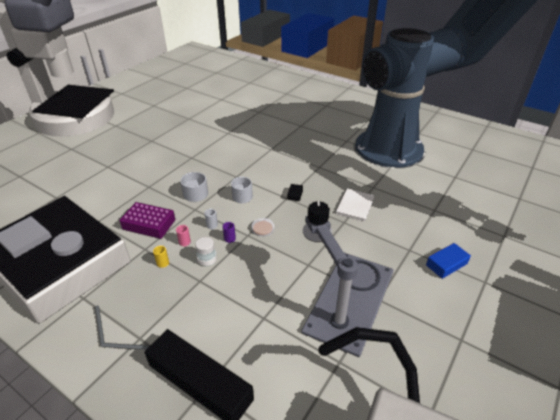

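The top view shows the aluminium candidates at (398,235), (356,257) and (352,210). Pink (357,180), purple (326,205) and yellow (354,152) are look-alikes to leave. The stand's seat is at (211,228), the post near (198,172) and the knob at (239,201).

```bash
cat > h.py <<'E'
import numpy as np, cv2
from rig import *
def cal(n):
    c=get_calibration(n); c['f']=210/np.tan(np.radians(c['vertical_fov']/2)); return c
def ray(c,uv,fish=False):
    uv=np.atleast_2d(uv).astype(float); d=(uv-[c['cx'],c['cy']])/c['f']
    if fish:
        r=np.linalg.norm(d,axis=1,keepdims=True)+1e-12; v=np.hstack([d/r*np.sin(r),np.cos(r)])
    else: v=np.hstack([d,np.ones((len(d),1))])
    T=c['T']; return T[:3,3],v@T[:3,:3].T
def onplane(c,uv,z,fish=False):
    o,v=ray(c,uv,fish); return o+v*((z-o[2])/v[:,2:])
def proj(c,P,fish=False):
    T=c['T']; p=(np.atleast_2d(P)-T[:3,3])@T[:3,:3]
    if fish:
        r=np.linalg.norm(p[:,:2],axis=1,keepdims=True); th=np.arctan2(r,p[:,2:]); d=p[:,:2]/r*th
    else: d=p[:,:2]/p[:,2:]
    return d*c['f']+[c['cx'],c['cy']]
def tri(rays):
    A=np.zeros((3,3));b=np.zeros(3)
    for o,v in rays:
        v=v.ravel()/np.linalg.norm(v); M=np.eye(3)-np.outer(v,v); A+=M;b+=M@o
    return np.linalg.solve(A,b)
def delta(p,yaw=None):
    """units for a move of TCP to world p (shift) given commanded~measured pose; tool down"""
    from scipy.spatial.transform import Rotation as R
    o=get_obs(); r=R.from_quat(o['tool_rot']); s=r.inv().apply(np.array(p)-o['position'])/0.08
    return np.round(s,3)
E
python3 - <<'E'
from h import *
for n in("top","scene"):
    c=cal(n); im=camera(n)
    for t in("pot_a","pot_d","knob_top","swing","foot_face","dish","jar","timer"):
        for d in cut_out(n,t)[:6]:
            x0,y0,x1,y1=d['bbox']; print(n,t,round(d['conf'],2),[int(v) for v in d['bbox']],int(d['region'].sum()),onplane(c,[(x0+x1)/2,(y0+y1)/2],.045 if 'pot' in t else 0.2 if 'knob' in t else 0.01)[0,:2].round(3))
    if n=="top": a=im[120:310,170:440]
    else: b=im[140:360,100:420]
s=cv2.resize(a,None,fx=2.9,fy=2.9,interpolation=cv2.INTER_CUBIC)
cv2.imwrite("pics/crop1.png",s[:,:,::-1])
E
```

```text
top pot_a 0.94 [344, 246, 365, 269] 396 [ 0.441 -0.228]
top pot_a 0.65 [382, 222, 410, 244] 610 [ 0.506 -0.34 ]
top pot_a 0.45 [347, 145, 359, 161] 94 [ 0.724 -0.228]
top pot_d 0.94 [344, 246, 365, 269] 396 [ 0.441 -0.228]
top pot_d 0.65 [382, 222, 410, 244] 610 [ 0.506 -0.34 ]
top pot_d 0.45 [347, 145, 359, 161] 94 [ 0.724 -0.228]
top knob_top 0.8 [229, 190, 251, 216] 381 [0.568 0.067]
top knob_top 0.65 [347, 204, 356, 214] 95 [ 0.555 -0.198]
top swing 0.78 [189, 161, 251, 215] 983 [0.632 0.134]
top foot_face 0.6 [230, 200, 251, 215] 101 [0.578 0.076]
top foot_face 0.59 [375, 163, 422, 195] 1146 [ 0.658 -0.359]
top foot_face 0.45 [299, 279, 321, 296] 254 [ 0.361 -0.112]
top dish 0.87 [297, 223, 320, 245] 321 [ 0.507 -0.11 ]
top dish 0.63 [190, 163, 253, 215] 866 [0.63  0.129]
top dish 0.5 [226, 192, 248, 216] 384 [0.589 0.087]
top jar 0.74 [317, 161, 333, 184] 233 [ 0.676 -0.155]
top jar 0.31 [229, 190, 251, 215] 344 [0.592 0.079]
top timer 0.76 [300, 278, 321, 300] 222 [ 0.358 -0.112]
scene pot_a 0.73 [150, 246, 167, 268] 238 [ 0.754 -0.216]
scene pot_a 0.64 [179, 170, 205, 201] 66
[... 244 characters left out ...]
.224]
scene pot_d 0.73 [150, 246, 167, 268] 238 [ 0.754 -0.216]
scene pot_d 0.64 [179, 170, 205, 201] 662 [ 0.525 -0.329]
scene pot_d 0.62 [232, 179, 252, 205] 479 [ 0.476 -0.204]
scene pot_d 0.62 [204, 203, 219, 231] 239 [ 0.59  -0.205]
scene pot_d 0.55 [222, 222, 233, 242] 188 [ 0.609 -0.141]
scene pot_d 0.55 [174, 222, 188, 247] 230 [ 0.676 -0.224]
scene knob_top 0.63 [302, 200, 327, 242] 686 [0.616 0.086]
scene swing 0.68 [302, 198, 358, 282] 1596 [0.468 0.052]
scene foot_face 0.57 [302, 224, 320, 243] 190 [0.475 0.004]
scene dish 0.72 [253, 218, 275, 233] 349 [ 0.515 -0.107]
scene jar 0.94 [197, 237, 219, 265] 473 [ 0.658 -0.163]
scene timer 0.64 [285, 181, 299, 201] 215 [ 0.364 -0.123]
```

View pics/crop1.png

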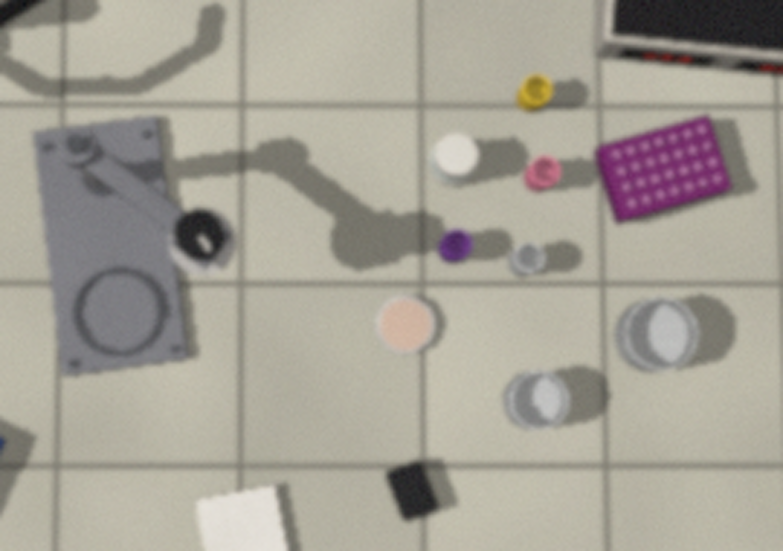

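```bash
python3 - <<'E'
from h import *
c=cal("top");s=cal("scene")
P=lambda x,y:(170+x/2.9,120+y/2.9)
for n,p,z in(("seat",P(121,311),.017),("hub",P(80,148),.185),("knob",P(200,232),.203),("a",P(658,334),.05),("b",P(537,399),.048),("d",P(527,258),.044)):
    print(n,onplane(c,p,z)[0].round(4))
# height check: rim centres/ knob in both
for n,pt,ps in(("knob",P(200,232),(317,208)),("a",P(658,334),(194,179)),("b",P(537,399),(242,185)),("d",P(527,258),(212,213))):
    print(n,tri([ray(c,pt),ray(s,ps)]).round(4))
E
sed -n 1,1p h.py >/dev/null; python3 -c "
from h import *
print(delta([.52,-.1,.33]))
from scipy.spatial.transform import Rotation as R
print(R.from_quat(get_obs()['tool_rot']).as_matrix().round(3))"
```

```text
seat [0.5251 0.1557 0.017 ]
hub [0.6493 0.1721 0.185 ]
knob [0.5765 0.0705 0.203 ]
a [ 0.5014 -0.3401  0.05  ]
b [ 0.4421 -0.2283  0.048 ]
d [ 0.5721 -0.2216  0.044 ]
knob [0.5778 0.0697 0.1971]
a [ 0.5025 -0.342   0.0474]
b [ 0.4425 -0.2304  0.0371]
d [ 0.5727 -0.2224  0.0376]
[-6.612 -7.489 -1.068]
[[-0.972  0.237 -0.   ]
 [ 0.237  0.972 -0.   ]
 [ 0.    -0.    -1.   ]]
```

Three aluminium pots: the largest at top (398,235), Ø≈70 mm, is pot_a. (356,257), Ø≈56 mm, is pot_b. The small grey one at (352,210), Ø≈30 mm, is pot_d. There is no pot_c. The enlarged crop shows all three in bare metal, while the yellow, pink and purple cups are look-alikes. The arm stands at about 0.82 rad, so I'll close the fingers, travel over and push it out.

```bash
python3 -m inch '[0,0,-0.9,0,0,0,0,0,-0.9,0,0,0]' 0 20
for i in 1 2 3 4 5 6 7; do python3 -m inch '[-0.45,-0.32,0,0,0,0,-0.9,-0.64,0,0,0,0,-0.9,-0.64,0,0,0,0]' >/tmp/o; done; cat /tmp/o
python3 - <<'E'
from h import *
print(delta([.555,.14,.172])); 
im=camera("wrist"); cv2.imwrite("pics/w1.png",im[:,:,::-1])
np.save("w1.npy",cal("wrist"),allow_pickle=True)
E
```

```text
time: 1.22
position: [0.1475, 0.6066, 0.3165]
tool_rot: [0.119, 0.993, -0.002, -0.001]
ft_force: [-0.1, 1.0, 0.9]
grip_width: 0.0799
grip_force: 0.0
time: 2.97
position: [0.5572, 0.1363, 0.3165]
tool_rot: [0.121, 0.993, -0.001, 0.002]
ft_force: [0.0, 0.3, 1.1]
grip_width: 0.0004
grip_force: 0.0
[0.047 0.041 1.806]
```

View pics/w1.png

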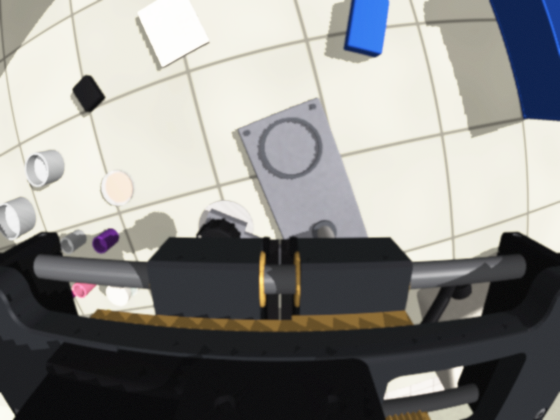

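The wrist view shows the seat ring centred at (290,148), the knob at (215,235) and the post at (325,232). The gripper is on the clear side of the arm, so I'll descend and push.

```bash
python3 -m inch '[0,0,0.45,0,0,0,0.05,0.04,0.9,0,0,0,0.05,0.04,0.9,0,0,0]' >/dev/null
python3 -m inch '[0,0,0.45,0,0,0,0,0,0.9,0,0,0,0,0,0.9,0,0,0,0,0,0.9,0,0,0]'
python3 -m inch '[-0.12,-0.03,0,0,0,0,-0.24,-0.06,0,0,0,0,-0.36,-0.1,0,0,0,0,-0.48,-0.13,0,0,0,0,-0.62,-0.17,0,0,0,0]'
python3 -m inch '[-0.09,-0.04,0,0,0,0,-0.18,-0.08,0,0,0,0,-0.27,-0.11,0,0,0,0,-0.36,-0.15,0,0,0,0,-0.46,-0.19,0,0,0,0,-0.46,-0.19,0,0,0,0]'
python3 - <<'E'
from h import *
im=camera("top"); 
cv2.imwrite("pics/t2.png",cv2.resize(im[120:310,170:440],None,fx=2.9,fy=2.9,interpolation=cv2.INTER_CUBIC)[:,:,::-1])
w=np.load("w1.npy",allow_pickle=True).item()
print("seat w",onplane(w,(290,148),.014,True).round(4),"post foot?")
E
```

```text
time: 3.6
position: [0.5483, 0.1449, 0.1724]
tool_rot: [0.119, 0.993, -0.0, -0.002]
ft_force: [0.1, -1.0, 0.3]
grip_width: 0.0003
grip_force: 0.0
time: 4.02
position: [0.5943, 0.1186, 0.1737]
tool_rot: [0.119, 0.993, 0.0, -0.001]
ft_force: [-4.7, 0.8, 3.2]
grip_width: 0.0006
grip_force: 2.1
time: 4.52
position: [0.6287, 0.0939, 0.1723]
tool_rot: [0.119, 0.993, -0.001, 0.001]
ft_force: [-1.0, -1.2, -0.2]
grip_width: 0.0002
grip_force: 0.3
seat w [[0.5252 0.1601 0.014 ]] post foot?
```

View pics/t2.png

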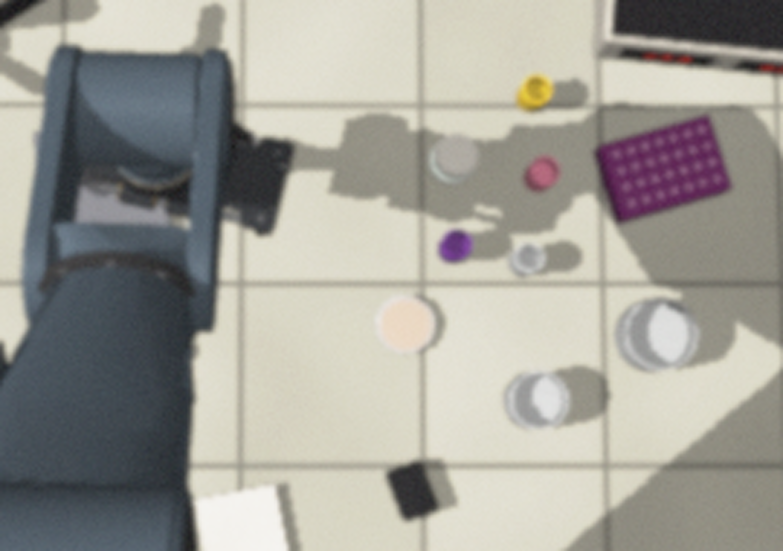

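Contact was felt (4.7 N), and the gripper followed through to where the swing should read about 1.5 rad. The top view is hidden by the arm, with the pots unmoved. I'll back off, check, and go to pot_a.

```bash
python3 -m inch '[0.3,0.1,0,0,0,0,0.3,0.1,-0.2,0,0,0,0.3,0.1,-0.95,0,0,0,0.3,0.1,-0.95,0,0,0]' 87 >/dev/null
for i in 1 2 3 4 5 6; do python3 -m inch '[-0.046,-0.46,0,0,0,0,-0.093,-0.925,0,0,0,0,-0.093,-0.925,0,0,0,0]' >/tmp/o; done; python3 -m inch '[0,0,0,0,0,0,0,0,0,0,0,0]'
cat >> h.py <<'E'
def circ(c,mask,z,fish,up=True):
    """world circle fit on plane z of the mask's outline (min enclosing)"""
    cs,_=cv2.findContours(mask.astype(np.uint8),cv2.RETR_EXTERNAL,cv2.CHAIN_APPROX_NONE)
    k=max(cs,key=len)[:,0].astype(float); P=onplane(c,k,z,fish)[:,:2].astype(np.float32)
    return cv2.minEnclosingCircle(P)
E
python3 - <<'E'
from h import *
T=camera("top"); c=cal("wrist"); im=camera("wrist"); np.save("w2.npy",c,allow_pickle=True)
cv2.imwrite("pics/w2.png",np.hstack([cv2.resize(T[120:310,170:340],(260,290)),cv2.resize(im,(386,290))])[:,:,::-1])
cv2.imwrite("w2full.png",im[:,:,::-1])
for d in cut_out("wrist","pot_a")[:5]:
    x0,y0,x1,y1=d['bbox']; print(round(d['conf'],2),[int(v) for v in d['bbox']],onplane(c,[(x0+x1)/2,(y0+y1)/2],.05,True)[0].round(3),circ(c,d['region'],.05,True))
t=cal("top")
for d in cut_out("top","swing")[:2]: print(d['conf'],d['bbox'])
E
```

```text
time: 6.57
position: [0.5438, -0.3323, 0.2483]
tool_rot: [0.119, 0.993, 0.0, -0.0]
ft_force: [-0.1, 0.0, -0.1]
grip_width: 0.0871
grip_force: 0.0
0.91 [363, 178, 390, 206] [ 0.573 -0.228  0.05 ] ((0.569779634475708, -0.22881168127059937), 0.019745968282222748)
0.61 [320, 56, 379, 107] [ 0.45  -0.233  0.05 ] ((0.44576358795166016, -0.23374953866004944), 0.03096168301999569)
0.6 [227, 125, 293, 187] [ 0.506 -0.343  0.05 ] ((0.5059371590614319, -0.34215477108955383), 0.034891460090875626)
0.55 [408, 174, 447, 200] [ 0.581 -0.166  0.05 ] ((0.5831329226493835, -0.16779755055904388), 0.023628348484635353)
0.65 [194.4, 161.0, 262.2, 186.8]
```

View pics/w2.png

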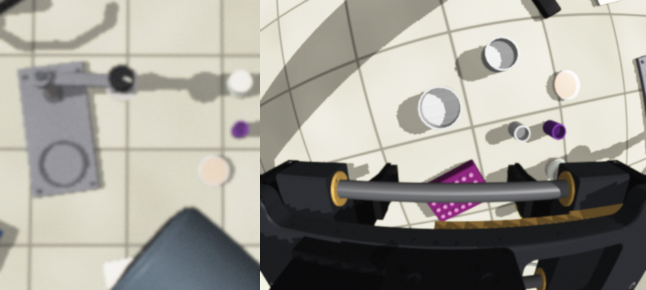

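The stand's arm now points sideways at about 1.5 rad, with the seat clear. The wrist view shows pot_a at full-frame (260,156), pot_b (350,82), pot_d (377,192) and the purple look-alike (427,187). Now I'll fit the pots with cylinders.

```bash
cat >> h.py <<'E'
from scipy.optimize import least_squares
DIM=dict(a=(.068,.050),b=(.055,.048),d=(.029,.044))
def fitpot(obs,dim,x0,z0=0.,freez=False):
    """obs: list of (cal,fish,bbox); returns x,y(,z)"""
    t=np.linspace(0,2*np.pi,73); r=dim[0]/2
    def f(p):
        z=p[2] if freez else z0; e=[]
        q=np.vstack([np.c_[p[0]+r*np.cos(t),p[1]+r*np.sin(t),0*t+h] for h in(z,z+dim[1])])
        for c,fi,b in obs:
            u=proj(c,q,fi); m=np.r_[u.min(0),u.max(0)]; b=np.array(b,float)
            e+=list((m-b)/c['f']*100)
        return np.array(e)
    s=least_squares(f,list(x0)+([z0] if freez else []),loss='soft_l1'); return s.x.round(4),f(s.x).round(2)
def find(cam,dim,x0,z0=0.,tol=.04):
    c=cal(cam); best=None
    camera(cam); c=cal(cam)
    for d in cut_out(cam,"pot_a"):
        x,e=fitpot([(c,cam=="wrist",d['bbox'])],dim,x0,z0)
        if np.hypot(*(x-x0))<tol and (best is None or np.abs(e).sum()<best[2]): best=(x,(c,cam=="wrist",d['bbox']),np.abs(e).sum(),d)
    return best
E
python3 - <<'E'
from h import *
for k,x in(("a",(.504,-.342)),("b",(.443,-.232)),("d",(.571,-.225))):
    o=[]
    for cam in("wrist","top","scene"):
        r=find(cam,DIM[k],np.array(x))
        if r: o.append(r[1]); print(k,cam,r[0],round(r[2],2),np.round(r[1][2]))
    if o: print(k,"joint",fitpot(o,DIM[k],x),fitpot(o,DIM[k],x,0,True)[0])
# seat ring in top
c=cal("top"); im=camera("top"); cv2.imwrite("topnow.png",im[:,:,::-1])
from h import delta
print(delta([.504,-.342,.25]))
E
```

```text
a wrist [ 0.5067 -0.3435] 0.48 [227. 125. 293. 189.]
a scene [ 0.5078 -0.3399] 1.46 [183. 173. 207. 202.]
a joint (array([ 0.5066, -0.3433]), array([ 0.22,  0.05, -0.14, -0.07, -0.63, -0.41,  0.34,  0.05])) [ 0.5067 -0.3434 -0.0011]
b wrist [ 0.4452 -0.2298] 1.02 [319.  52. 379. 105.]
b top [ 0.4409 -0.2293] 0.48 [342. 248. 367. 268.]
b scene [ 0.4448 -0.2253] 0.37 [232. 177. 255. 203.]
b joint (array([ 0.4448, -0.2294]), array([ 0.59, -0.11, -0.38, -0.14,  0.18, -0.34, -0.16, -0.21, -0.2 ,
       -0.23, -0.36, -0.03])) [ 0.4446 -0.2292 -0.0011]
d wrist [ 0.5791 -0.2206] 2.22 [365. 177. 393. 207.]
d top [ 0.5753 -0.2276] 1.38 [348. 205. 358. 212.]
d scene [ 0.5793 -0.2234] 0.55 [204. 209. 217. 229.]
d joint (array([ 0.5788, -0.2219]), array([-1.16, -0.28,  0.49,  0.28, -0.67, -0.66, -0.14,  0.19,  0.08,
       -0.19,  0.22,  0.23])) [ 5.787e-01 -2.219e-01  3.000e-04]
[ 0.455 -0.226 -0.018]
```

```bash
python3 -m inch '[0.42,-0.245,0.4,0,0,0,0.42,-0.245,0.88,0,0,0,0.42,-0.245,0.88,0,0,0]' 87 >/dev/null
python3 -m inch '[0,0,0.44,0,0,0,0,0,0.88,0,0,0,0,0,0.88,0,0,0]' >/dev/null
python3 -m inch '[0,0,0.3,0,0,0,0,0,0.6,0,0,0,0,0,0.87,0,0,0,0,0,0.87,0,0,0,0,0,0.87,0,0,0]'
python3 -m inch '[0,0,0,0,0,0,0,0,0,0,0,0,0,0,0,0,0,0,0,0,0,0,0,0,0,0,0,0,0,0,0,0,0,0,0,0,0,0,0,0,0,0,0,0,0,0,0,0,0,0,0,0,0,0,0,0,0,0,0,0]' 50 40
```

```text
time: 8.63
position: [0.5071, -0.3443, 0.0392]
tool_rot: [0.119, 0.993, 0.0, 0.0]
ft_force: [0.4, -0.5, 1.2]
grip_width: 0.0868
grip_force: 0.0
time: 9.47
position: [0.507, -0.3442, 0.0397]
tool_rot: [0.119, 0.993, -0.0, 0.001]
ft_force: [1.2, 2.4, 6.9]
grip_width: 0.0664
grip_force: 40.0
```

```bash
for i in 1 2; do python3 -m inch '[0,0,-0.4,0,0,0,0,0,-0.8,0,0,0,0,0,-0.99,0,0,0,0,0,-0.99,0,0,0]' >/dev/null; done
for i in 1 2 3 4 5; do python3 -m inch '[0.06,0.3,0,0,0,0,0.12,0.6,0,0,0,0,0.18,0.88,0,0,0,0,0.18,0.88,0,0,0,0]' >/tmp/o; done; cat /tmp/o
python3 -m inch '[-0.3,0.15,0,0,0,0,-0.6,0.3,0,0,0,0,-0.6,0.3,0,0,0,0,-0.6,0.3,0,0,0,0,-0.6,0.3,0,0,0,0]'
python3 - <<'E'
from h import *
im=camera("wrist"); np.save("w3.npy",cal("wrist"),allow_pickle=True); cv2.imwrite("pics/w3.png",im[:,:,::-1])
E
```

```text
time: 11.8
position: [0.5187, 0.0174, 0.1951]
tool_rot: [0.118, 0.993, 0.001, -0.002]
ft_force: [-0.6, -0.3, -2.7]
grip_width: 0.067
grip_force: 40.0
time: 12.22
position: [0.571, 0.0259, 0.1951]
tool_rot: [0.119, 0.993, -0.0, -0.002]
ft_force: [-0.3, 0.3, -2.7]
grip_width: 0.0669
grip_force: 40.0
```

View pics/w3.png

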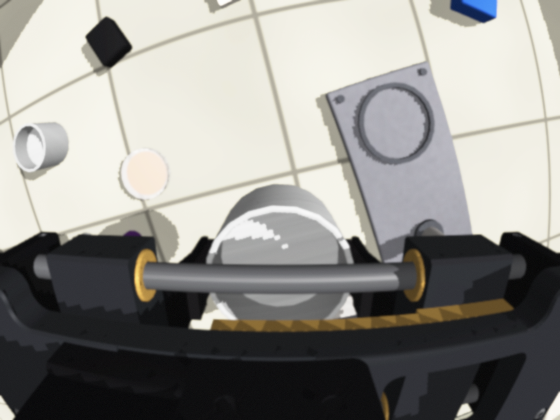

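The picture shows the seat ring at about (394,123), pot_a held with its far rim edge at (283,206), and the post at (430,235).

```bash
cat >> h.py <<'E'
def ring(im,c,fish,x0,z=.0165,show=None):
    g=cv2.cvtColor(im,cv2.COLOR_RGB2GRAY).astype(float); t=np.linspace(0,2*np.pi,361)[:-1]
    rs=np.arange(.030,.050,.0005)
    def score(p):
        q=lambda r:proj(c,np.c_[p[0]+r*np.cos(t),p[1]+r*np.sin(t),0*t+z],fish).astype(np.float32)
        s=lambda r:cv2.remap(g.astype(np.float32),q(r)[:,0].reshape(1,-1),q(r)[:,1].reshape(1,-1),cv2.INTER_LINEAR)[0]
        m=(s(.038)+s(.0395)+s(.041))/3; o=(s(.034)+s(.045))/2
        return float(np.mean(np.clip(m-o,-40,40)))
    best=min(((score((x0[0]+dx,x0[1]+dy)),x0[0]+dx,x0[1]+dy) for dx in np.arange(-.012,.0121,.001) for dy in np.arange(-.012,.0121,.001)))
    return np.round(best,4)
E
python3 - <<'E'
from h import *
c=np.load("w3.npy",allow_pickle=True).item(); im=cv2.imread("pics/w3.png")[:,:,::-1]
for z in(.012,.017): print("seat wrist",ring(im,c,True,(.525,.158),z))
t=cal("top"); print("seat top",ring(cv2.imread("topnow.png")[:,:,::-1],t,False,(.525,.157)))
print("seat top from start",ring(cv2.imread("pics/top0.png")[:,:,::-1],t,False,(.525,.157)))
c1=np.load("w1.npy",allow_pickle=True).item(); print("seat w1",ring(cv2.imread("pics/w1.png")[:,:,::-1],c1,True,(.525,.158)))
o=get_obs(); p=o['position']; print(p)
th=np.linspace(0,2*np.pi,9); 
for z in(.205,.208):
  print(proj(c,np.c_[p[0]+.034*np.cos(th),p[1]+.034*np.sin(th),0*th+z],True).round(0).tolist())
print(delta([.525,.158,.195]))
E
```

```text
seat wrist [-39.9842   0.528    0.16  ]
seat wrist [-39.9933   0.527    0.159 ]
seat top [-23.8138   0.526    0.157 ]
seat top from start [-19.5408   0.526    0.157 ]
seat w1 [-39.6974   0.525    0.159 ]
[0.57061155 0.02606326 0.19530223]
[[295.0, 338.0], [339.0, 312.0], [352.0, 264.0], [320.0, 220.0], [260.0, 211.0], [213.0, 245.0], [209.0, 295.0], [243.0, 332.0], [295.0, 338.0]]
[[295.0, 342.0], [340.0, 316.0], [354.0, 267.0], [321.0, 222.0], [259.0, 213.0], [212.0, 247.0], [208.0, 298.0], [243.0, 335.0], [295.0, 342.0]]
[0.945 1.467 0.006]
```

```bash
for i in 1 2; do python3 -m inch '[0.15,0.25,0,0,0,0,0.31,0.5,0,0,0,0,0.46,0.744,0,0,0,0,0.46,0.744,0,0,0,0]' >/dev/null; done
python3 -m inch '[0,0,0.3,0,0,0,0,0,0.6,0,0,0,0,0,0.9,0,0,0,0,0,0.9,0,0,0]' >/dev/null
python3 -m inch '[0,0,0.3,0,0,0,0,0,0.6,0,0,0,0,0,0.7,0,0,0,0,0,0.7,0,0,0,0,0,0.7,0,0,0,0,0,0.7,0,0,0]'
python3 -c "
from h import *
print(delta([.527,.159,.052]),get_obs()['ft_force'])"
```

```text
time: 13.77
position: [0.5298, 0.1598, 0.07]
tool_rot: [0.119, 0.993, 0.0, 0.001]
ft_force: [-0.1, 0.1, -3.2]
grip_width: 0.0668
grip_force: 40.0
[ 0.032 -0.018  0.225] [-0.0558295   0.06141786 -3.24996072]
```

```bash
python3 -m inch '[0.035,-0.015,0,0,0,0,0.035,-0.015,0.05,0,0,0,0.035,-0.015,0.08,0,0,0,0.035,-0.015,0.11,0,0,0,0.035,-0.015,0.14,0,0,0,0.035,-0.015,0.14,0,0,0]'
python3 -m inch '[0,0,0.03,0,0,0,0,0,0.05,0,0,0,0,0,0.07,0,0,0,0,0,0.07,0,0,0]'
```

```text
time: 14.27
position: [0.5253, 0.1594, 0.0568]
tool_rot: [0.119, 0.993, -0.0, -0.0]
ft_force: [0.5, -0.3, -3.6]
grip_width: 0.0667
grip_force: 40.0
time: 14.6
position: [0.5261, 0.1595, 0.0518]
tool_rot: [0.119, 0.993, 0.0, 0.001]
ft_force: [-0.3, -0.3, -1.6]
grip_width: 0.0668
grip_force: 39.9
```

```bash
python3 -m inch '[0,0,0.01,0,0,0,0,0,0.01,0,0,0,0,0,0.01,0,0,0,0,0,0.01,0,0,0,0,0,0.01,0,0,0,0,0,0.01,0,0,0]' 87
python3 -m inch '[0,0,-0.2,0,0,0,0,0,-0.6,0,0,0,0,0,-0.99,0,0,0,0,0,-0.99,0,0,0]' >/dev/null
python3 -m inch '[-0.2,-0.2,-0.4,0,0,0,-0.6,-0.3,-0.8,0,0,0,-0.6,-0.6,-0.9,0,0,0,-0.6,-0.6,-0.9,0,0,0,-0.6,-0.6,-0.9,0,0,0]'
python3 - <<'E'
from h import *
im=camera("wrist"); c=cal("wrist"); cv2.imwrite("pics/w4.png",im[:,:,::-1]); np.save("w4.npy",c,allow_pickle=True)
print(ring(im,c,True,(.527,.159)))
for cam in("wrist","top","scene"):
    r=find(cam,DIM["a"],np.array((.526,.159)),.012)
    if r: print(cam,r[0],r[2],r[1][2])
for cam in("wrist","top","scene"):
    r=find(cam,DIM["b"],np.array((.445,-.229)),0,.08)
    if r: print("b",cam,r[0],r[2],r[1][2])
E
```

```text
time: 15.1
position: [0.5256, 0.1594, 0.0509]
tool_rot: [0.119, 0.993, -0.0, -0.0]
ft_force: [0.2, -0.1, -0.0]
grip_width: 0.0862
grip_force: 0.0
time: 15.85
position: [0.561, 0.1005, 0.2025]
tool_rot: [0.12, 0.993, 0.0, 0.0]
ft_force: [-0.2, -0.1, -0.2]
grip_width: 0.0866
grip_force: 0.0
[-22.6224   0.525    0.16  ]
wrist [0.5224 0.1611] 0.92 [292.8, 107.3, 374.1, 185.4]
top [0.5306 0.1553] 2.48 [196.8, 217.2, 224.8, 231.3]
scene [0.5196 0.159 ] 0.51 [347.5, 245.6, 380.3, 285.1]
b wrist [ 0.4512 -0.2181] 4.39 [0.0, 149.3, 36.8, 198.3]
b top [ 0.4467 -0.2343] 0.31 [344.8, 244.8, 367.6, 266.9]
b scene [ 0.4491 -0.2242] 0.96 [233.4, 177.2, 251.8, 205.0]
```

View pics/w4.png

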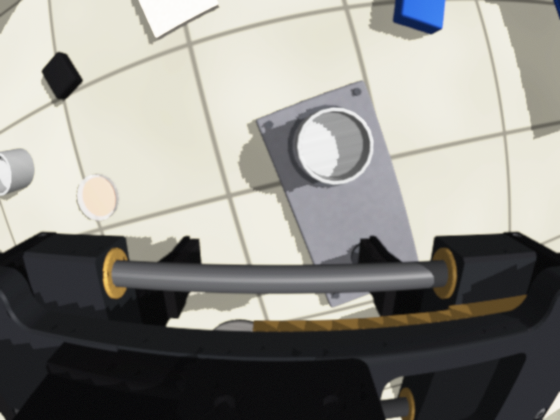

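Pot_a stands level in the seat (rim centred near (333,146)). Next I'll go look at pot_b.

```bash
for i in 1 2 3 4 5; do python3 -m inch '[-0.01,-0.42,0,0,0,0,-0.02,-0.833,0,0,0,0,-0.02,-0.833,0,0,0,0]' >/dev/null; done; python3 -m inch '[0,0,0,0,0,0,0,0,0,0,0,0]' | head -2
python3 - <<'E'
from h import *
r=find("wrist",DIM["b"],np.array((.445,-.229)),0,.1)
print("b",r[0],r[2],r[1][2],fitpot([r[1]],DIM['b'],r[0],0,True)); print(delta([*r[0],.05]))
r=find("scene",DIM["b"],np.array((.445,-.229)),0,.1); print(r and r[:1]+r[2:3])
E
```

```text
time: 17.92
position: [0.49, -0.2231, 0.202]
b [ 0.4459 -0.2297] 0.8999999999999999 [228.8, 124.3, 291.7, 184.0] (array([ 0.4454, -0.2292,  0.0065]), array([ 0.21, -0.25, -0.21,  0.21]))
[ 0.513 -0.218  1.901]
(array([ 0.4461, -0.2186]), np.float64(1.5300000000000002))
```

```bash
python3 -m inch '[0.5,-0.22,0.4,0,0,0,0.515,-0.22,0.9,0,0,0,0.515,-0.22,0.95,0,0,0]' >/dev/null
python3 -m inch '[0,0,0.3,0,0,0,0,0,0.6,0,0,0,0,0,0.93,0,0,0,0,0,0.93,0,0,0]'|head -2
python3 -m inch '[0,0,0,0,0,0,0,0,0,0,0,0,0,0,0,0,0,0,0,0,0,0,0,0,0,0,0,0,0,0,0,0,0,0,0,0,0,0,0,0,0,0,0,0,0,0,0,0,0,0,0,0,0,0,0,0,0,0,0,0]' 40 40
for i in 1 2; do python3 -m inch '[0,0,-0.4,0,0,0,0,0,-0.8,0,0,0,0,0,-0.95,0,0,0,0,0,-0.95,0,0,0]'; done
python3 -c "
from h import *
print(delta([.5245,.160,.2]))"
```

```text
time: 18.7
position: [0.4438, -0.2292, 0.0481]
time: 19.53
position: [0.446, -0.2316, 0.0527]
tool_rot: [0.119, 0.993, -0.0, 0.001]
ft_force: [0.6, 1.5, 6.9]
grip_width: 0.0538
grip_force: 40.3
time: 19.87
position: [0.4472, -0.2328, 0.1305]
tool_rot: [0.119, 0.993, -0.002, 0.003]
ft_force: [0.4, 0.5, -1.9]
grip_width: 0.0536
grip_force: 40.3
time: 20.2
position: [0.4468, -0.2326, 0.2055]
tool_rot: [0.119, 0.993, -0.001, 0.002]
ft_force: [-0.0, -0.3, -2.1]
grip_width: 0.0531
grip_force: 40.3
[0.216 4.998 0.056]
```

```bash
for i in 1 2 3 4; do python3 -m inch '[0.01,0.3,0,0,0,0,0.02,0.6,0,0,0,0,0.036,0.833,0,0,0,0,0.036,0.833,0,0,0,0]' >/dev/null; done; python3 -m inch '[0,0,0,0,0,0,0,0,0,0,0,0]'|head -2
python3 - <<'E'
from h import *
r=find("wrist",DIM["a"],np.array((.5245,.16)),.012,.1)
print("a",r and (r[0],r[2],r[1][2],fitpot([r[1]],DIM['a'],r[0],.012,True)))
r=find("scene",DIM["a"],np.array((.5245,.16)),.012,.1); print(r and r[:1]+r[2:3])
im=camera("wrist"); cv2.imwrite("pics/w5.png",im[:,:,::-1]); print(ring(im,cal("wrist"),True,(.526,.159)))
E
```

```text
time: 21.7
position: [0.4972, 0.029, 0.2029]
a (array([0.527 , 0.1602]), np.float64(1.02), [372.6, 159.3, 451.5, 232.6], (array([0.5275, 0.1608, 0.0105]), array([ 0.25, -0.27, -0.25,  0.25])))
(array([0.5209, 0.163 ]), np.float64(0.52))
[-20.7664   0.527    0.161 ]
```

View pics/w5.png

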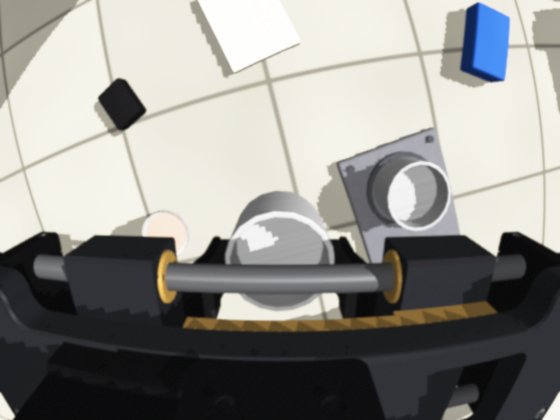

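Pot_a is still seated (rim about (415,195)) and pot_b is held level. I'll place it.

```bash
for i in 1 2; do python3 -m inch '[0.01,0.3,0,0,0,0,0.02,0.6,0,0,0,0,0.025,0.838,0,0,0,0,0.025,0.838,0,0,0,0]' >/dev/null; done; 
python3 -m inch '[0,0,0.3,0,0,0,0,0,0.6,0,0,0,0,0,0.98,0,0,0,0,0,0.98,0,0,0,0,0,0.98,0,0,0,0,0,0.98,0,0,0]'
python3 -c "
from h import *
print(delta([.525,.160,.0887]))"
```

```text
time: 23.12
position: [0.5262, 0.1607, 0.1263]
tool_rot: [0.119, 0.993, 0.0, 0.001]
ft_force: [1.0, -0.5, -1.9]
grip_width: 0.0533
grip_force: 40.3
[ 0.013 -0.012  0.47 ]
```

```bash
python3 -m inch '[0.013,-0.012,0.05,0,0,0,0.013,-0.012,0.1,0,0,0,0.013,-0.012,0.15,0,0,0,0.013,-0.012,0.2,0,0,0,0.013,-0.012,0.22,0,0,0,0.013,-0.012,0.22,0,0,0]'
python3 -m inch '[0,0,0.04,0,0,0,0,0,0.08,0,0,0,0,0,0.12,0,0,0,0,0,0.16,0,0,0,0,0,0.18,0,0,0,0,0,0.2,0,0,0,0,0,0.2,0,0,0]'
```

```text
time: 23.62
position: [0.5238, 0.1607, 0.1074]
tool_rot: [0.119, 0.993, -0.0, -0.0]
ft_force: [-0.1, 0.6, -2.2]
grip_width: 0.0537
grip_force: 40.3
time: 24.2
position: [0.5239, 0.1607, 0.0914]
tool_rot: [0.119, 0.993, -0.0, -0.0]
ft_force: [-0.3, -0.7, -1.9]
grip_width: 0.0535
grip_force: 40.3
```

```bash
python3 -m inch '[0,0,0.02,0,0,0,0,0,0.035,0,0,0,0,0,0.035,0,0,0,0,0,0.035,0,0,0]'
python3 -m inch '[0,0,0,0,0,0,0,0,0,0,0,0,0,0,0,0,0,0,0,0,0,0,0,0,0,0,0,0,0,0]' 87
python3 -m inch '[0,0,-0.2,0,0,0,0,0,-0.6,0,0,0,0,0,-0.9,0,0,0,0,0,-0.9,0,0,0]' >/dev/null
python3 -m inch '[-0.2,-0.2,-0.2,0,0,0,-0.6,-0.4,-0.4,0,0,0,-0.6,-0.8,-0.6,0,0,0,-0.6,-0.8,-0.6,0,0,0,-0.6,-0.8,-0.6,0,0,0]' |head -2
python3 - <<'E'
from h import *
im=camera("wrist"); c=cal("wrist"); cv2.imwrite("pics/w6.png",cv2.resize(im[90:230,220:480],None,fx=2.5,fy=2.5)[:,:,::-1])
r=find("wrist",DIM["b"],np.array((.525,.16)),.036,.1)
print("b",r and (r[0],r[2],r[1][2]))
for cam in("top","scene"):
    r=find(cam,DIM["d"],np.array((.5788,-.2219)),0,.1); print("d",cam,r and (r[0],r[2]))
E
```

```text
time: 24.53
position: [0.5241, 0.1607, 0.089]
tool_rot: [0.119, 0.993, -0.0, -0.0]
ft_force: [0.3, -0.1, -1.9]
grip_width: 0.0534
grip_force: 40.3
time: 24.95
position: [0.5243, 0.1607, 0.0892]
tool_rot: [0.119, 0.993, 0.0, 0.0]
ft_force: [-0.2, -0.4, -0.9]
grip_width: 0.0789
grip_force: 0.0
time: 25.7
position: [0.5558, 0.0859, 0.2093]
b (array([0.5164, 0.1376]), np.float64(8.73), [305.9, 111.1, 354.5, 186.2])
d top (array([ 0.5721, -0.2228]), np.float64(1.3599999999999999))
d scene (array([ 0.5852, -0.2183]), np.float64(0.13999999999999999))
```

View pics/w6.png

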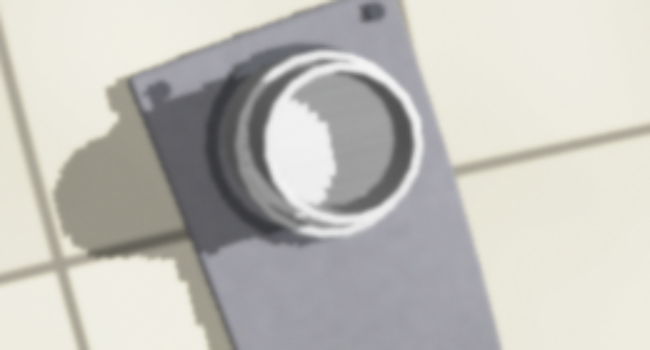

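```bash
python3 -m inch '[0,0,-0.5,0,0,0,0,0,-0.5,0,0,0]' >/dev/null; for i in 1 2 3 4; do python3 -m inch '[-0.2,-0.43,0,0,0,0,-0.405,-0.87,0,0,0,0,-0.405,-0.87,0,0,0,0]' >/dev/null; done;  python3 -m inch '[0,0,0.6,0,0,0,0,0,0.6,0,0,0,0,0,0.6,0,0,0]'|head -2
python3 - <<'E'
from h import *
r=find("wrist",DIM["d"],np.array((.5788,-.2219)),0,.05)
print("d",r and (r[0],r[2],r[1][2],fitpot([r[1]],DIM['d'],r[0],0,True)))
im=camera("wrist"); cv2.imwrite("pics/w7.png",cv2.resize(im[90:250],None,fx=1.4,fy=1.4)[:,:,::-1])
if r: print(delta([*r[0],.05]))
E
```

```text
time: 27.47
position: [0.6132, -0.2119, 0.1973]
d None
```

View pics/w7.png

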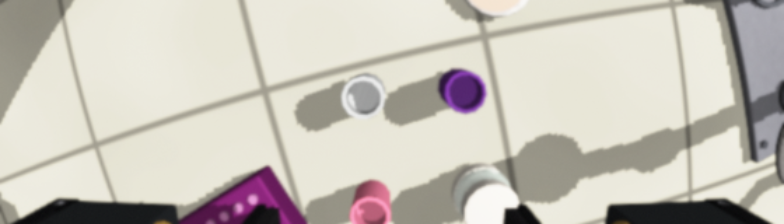

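The grey cup is at crop (363,96), full frame (259,158). The purple one stands 66 mm beside it, so I'll use an opening of only 52 mm.

```bash
python3 - <<'E'
from h import *
c=cal("wrist"); b=[243.6,143.6,275,173]
x,e=fitpot([(c,True,b)],DIM['d'],(.578,-.222)); print(x,e,fitpot([(c,True,b)],DIM['d'],(.578,-.222),0,True)); print(delta([*x,.050]))
print("b rim",onplane(np.load("w4.npy",allow_pickle=True).item(),(0,0),0,True)[0,:0])
E
```

```text
[ 0.5774 -0.2233] [-0.08 -0.73  0.08  0.62] (array([ 0.58  , -0.2259, -0.0267]), array([ 0.28, -0.3 , -0.32,  0.26]))
[ 0.448 -0.234  1.9  ]
b rim []
```

```bash
python3 -m inch '[0.3,-0.2,0,0,0,0,0.45,-0.235,0.4,0,0,0,0.45,-0.235,0.9,0,0,0,0.45,-0.235,0.9,0,0,0]' 52 >/dev/null
python3 -m inch '[0,0,0.3,0,0,0,0,0,0.6,0,0,0,0,0,0.96,0,0,0,0,0,0.96,0,0,0]'|head -2
python3 -m inch '[0,0,0,0,0,0,0,0,0,0,0,0,0,0,0,0,0,0,0,0,0,0,0,0,0,0,0,0,0,0,0,0,0,0,0,0,0,0,0,0,0,0,0,0,0,0,0,0,0,0,0,0,0,0,0,0,0,0,0,0]' 10 30
for i in 1 2; do python3 -m inch '[0,0,-0.4,0,0,0,0,0,-0.8,0,0,0,0,0,-0.95,0,0,0,0,0,-0.95,0,0,0]'; done
python3 -c "
from h import *
print(delta([.5245,.160,.2]))"
```

```text
time: 28.28
position: [0.5752, -0.2225, 0.05]
time: 29.12
position: [0.5776, -0.2242, 0.0541]
tool_rot: [0.119, 0.993, -0.001, 0.002]
ft_force: [-0.1, 0.8, 7.7]
grip_width: 0.0283
grip_force: 30.0
time: 29.45
position: [0.5784, -0.2251, 0.1319]
tool_rot: [0.119, 0.993, -0.002, 0.004]
ft_force: [1.2, -0.9, -0.3]
grip_width: 0.0279
grip_force: 30.0
time: 29.78
position: [0.5776, -0.2246, 0.2064]
tool_rot: [0.119, 0.993, -0.001, 0.002]
ft_force: [-0.1, -0.4, -0.2]
grip_width: 0.0281
grip_force: 30.0
[1.783 4.514 0.063]
```

```bash
for i in 1 2 3 4; do python3 -m inch '[0.1,0.25,0,0,0,0,0.2,0.5,0,0,0,0,0.297,0.752,0,0,0,0,0.297,0.752,0,0,0,0]' >/dev/null; done;  python3 -m inch '[0,0,0,0,0,0,0,0,0,0,0,0]'|head -2
python3 - <<'E'
from h import *
im=camera("wrist"); np.save("w8.npy",cal("wrist"),allow_pickle=True); cv2.imwrite("pics/w8.png",cv2.resize(im[80:290,150:500],None,fx=2,fy=2)[:,:,::-1])
print(delta([.5245,.160,.2]))
E
```

```text
time: 31.28
position: [0.5412, 0.0314, 0.2034]
[0.585 1.514 0.044]
```

View pics/w8.png

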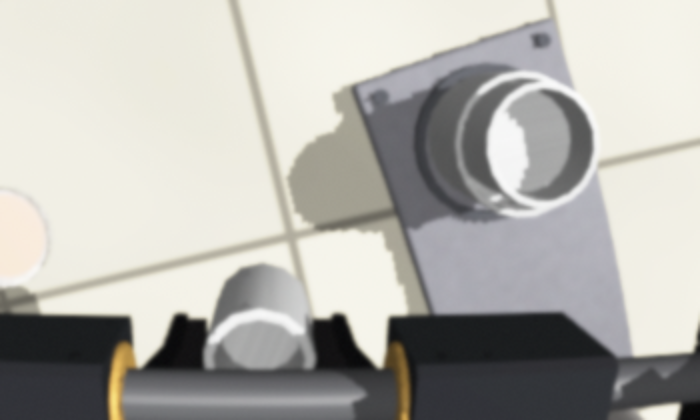

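Pots a and b are nested, with b's rim centred at about crop (542,146), full (421,153). Pot_d is held upright.

```bash
python3 - <<'E'
from h import *
c=np.load("w8.npy",allow_pickle=True).item()
print(onplane(c,[(421,153)],.084,True)); t=np.linspace(0,6.28,72)
u=proj(c,np.c_[.525+.0275*np.cos(t),.16+.0275*np.sin(t),0*t+.084],True); u=(u-[150,80])*2; print(u.min(0),u.max(0))
E
for i in 1 2; do python3 -m inch '[0.1,0.25,0,0,0,0,0.2,0.5,0,0,0,0,0.292,0.757,0,0,0,0,0.292,0.757,0,0,0,0]' >/dev/null; done;  python3 -m inch '[0,0,0.3,0,0,0,0,0,0.6,0,0,0,0,0,0.75,0,0,0,0,0,0.75,0,0,0,0,0,0.75,0,0,0]'
python3 -c "
from h import *
print(delta([.5245,.160,.1141]))"
```

```text
[[0.52286159 0.16027497 0.084     ]]
[483.37759254  86.89909765] [596.60351366 213.78496327]
time: 32.42
position: [0.5244, 0.1598, 0.1436]
tool_rot: [0.12, 0.993, -0.0, -0.001]
ft_force: [-0.1, 0.3, -1.5]
grip_width: 0.0282
grip_force: 30.0
[-0.001  0.003  0.368]
```

```bash
python3 -m inch '[0,0,0.06,0,0,0,0,0,0.12,0,0,0,0,0,0.18,0,0,0,0,0,0.24,0,0,0,0,0,0.3,0,0,0,0,0,0.34,0,0,0,0,0,0.34,0,0,0]'
python3 -m inch '[0,0,0.02,0,0,0,0,0,0.04,0,0,0,0,0,0.04,0,0,0]'
```

```text
time: 33.0
position: [0.5236, 0.1612, 0.1162]
tool_rot: [0.119, 0.993, -0.0, -0.001]
ft_force: [0.6, -0.2, -0.8]
grip_width: 0.0279
grip_force: 30.0
time: 33.25
position: [0.5245, 0.1613, 0.1142]
tool_rot: [0.119, 0.993, 0.0, 0.0]
ft_force: [-0.4, 0.1, 2.1]
grip_width: 0.028
grip_force: 30.0
```

```bash
python3 -m inch '[0,0,0,0,0,0,0,0,0,0,0,0,0,0,0,0,0,0,0,0,0,0,0,0,0,0,0,0,0,0]' 60
python3 -m inch '[0,0,-0.2,0,0,0,0,0,-0.6,0,0,0,0,0,-0.95,0,0,0,0,0,-0.95,0,0,0]' >/dev/null
python3 -m inch '[-0.2,-0.2,-0.2,0,0,0,-0.6,-0.4,-0.4,0,0,0,-0.6,-0.8,-0.4,0,0,0,-0.6,-0.8,-0.4,0,0,0,-0.6,-0.8,-0.4,0,0,0]' |head -2
python3 - <<'E'
from h import *
im=camera("wrist"); c=cal("wrist"); np.save("w9.npy",c,allow_pickle=True)
s=camera("scene"); t=camera("top"); cv2.imwrite("topd.png",t[:,:,::-1])
A=cv2.resize(im[70:230,250:430],(400,356)); B=cv2.resize(s[190:340,290:460],(400,353)); 
cv2.imwrite("pics/w9.png",np.hstack([A[:353],B])[:,:,::-1])
d=cut_out("top","knob_top"); print([(round(q['conf'],2),q['bbox'],onplane(cal("top"),[(q['bbox'][0]+q['bbox'][2])/2,(q['bbox'][1]+q['bbox'][3])/2],.195)[0].round(3)) for q in d[:2]])
E
```

```text
time: 33.67
position: [0.5241, 0.1613, 0.1137]
tool_rot: [0.119, 0.993, -0.0, -0.0]
ft_force: [0.2, -0.7, 0.0]
grip_width: 0.0528
grip_force: 0.0
time: 34.42
position: [0.5551, 0.0865, 0.2213]
[(0.57, [241.7, 160.0, 258.5, 185.1], array([0.644, 0.045, 0.195])), (0.26, [181.2, 160.2, 263.7, 240.6], array([0.576, 0.11 , 0.195]))]
```

View pics/w9.png

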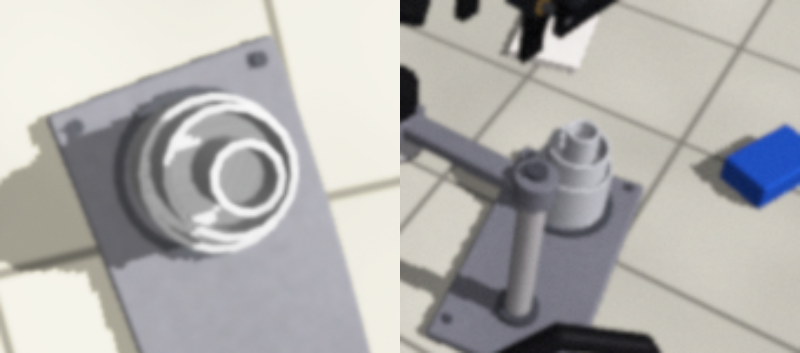

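The nest is complete: d in b in a, all upright, and the arm is still out. Next I'll go round to the far side of the arm with closed fingers and sweep it home.

```bash
python3 -m inch '[0,0,-0.3,0,0,0,0,0,-0.6,0,0,0,0,0,-0.6,0,0,0]' 0 20 >/dev/null
for i in 1 2; do python3 -m inch '[-0.45,0.1,0,0,0,0,-0.945,0.22,0,0,0,0,-0.945,0.22,0,0,0,0]' >/dev/null; done
python3 -m inch '[0,0,0,0,0,0,0,0,0,0,0,0]'
python3 -c "
from h import *
print(delta([.71,.085,.172]))"
```

```text
time: 35.53
position: [0.7098, 0.087, 0.2682]
tool_rot: [0.119, 0.993, -0.0, -0.002]
ft_force: [-0.6, 1.1, 0.0]
grip_width: 0.0014
grip_force: 0.0
[-0.012 -0.024  1.202]
```

```bash
for i in 1 2; do python3 -m inch '[0,0,0.3,0,0,0,0,-0.01,0.6,0,0,0,0,-0.01,0.6,0,0,0]' >/dev/null; done
python3 -m inch '[0.1,0,0,0,0,0,0.2,0,0,0,0,0,0.29,0,0,0,0,0,0.375,0,0,0,0,0,0.375,0,0,0,0,0]'
python3 -m inch '[0.1,-0.04,0,0,0,0,0.2,-0.08,0,0,0,0,0.32,-0.11,0,0,0,0,0.453,-0.149,0,0,0,0]'
python3 -m inch '[0.13,0.0,0,0,0,0,0.26,0.03,0,0,0,0,0.39,0.05,0,0,0,0,0.515,0.08,0,0,0,0]'
python3 -m inch '[0.1,0.05,0,0,0,0,0.2,0.12,0,0,0,0,0.3,0.2,0,0,0,0,0.41,0.26,0,0,0,0,0.41,0.26,0,0,0,0]'
python3 -c "
from h import *
print(delta([.578,.1377,.172]))"
```

```text
time: 36.45
position: [0.6799, 0.0925, 0.1754]
tool_rot: [0.119, 0.993, 0.0, 0.0]
ft_force: [0.1, 0.4, -0.6]
grip_width: 0.0
grip_force: 0.0
time: 36.78
position: [0.6451, 0.0887, 0.1749]
tool_rot: [0.119, 0.993, 0.001, 0.003]
ft_force: [4.6, 0.8, 0.4]
grip_width: 0.0006
grip_force: 1.8
time: 37.12
position: [0.6049, 0.1046, 0.1743]
tool_rot: [0.119, 0.993, -0.0, 0.001]
ft_force: [4.0, -0.8, 0.3]
grip_width: 0.0003
grip_force: 1.7
time: 37.53
position: [0.574, 0.1346, 0.173]
tool_rot: [0.118, 0.993, 0.0, -0.003]
ft_force: [-0.7, 0.5, 0.0]
grip_width: 0.0006
grip_force: 0.0
[-0.039  0.05   0.012]
```

Now small pushes along the stand's y direction until the stop is felt.

```bash
for i in 1 2 3 4 5; do python3 -m inch '[0.005,0.03,0,0,0,0,0.005,0.05,0,0,0,0,0.005,0.05,0,0,0,0]' | grep -E 'posi|ft_f'; done
```

```text
position: [0.5773, 0.1366, 0.1731]
ft_force: [-0.5, -1.5, 0.1]
position: [0.5787, 0.1405, 0.1734]
ft_force: [-0.3, -2.9, -0.4]
position: [0.579, 0.1442, 0.1736]
ft_force: [-1.8, -4.8, -1.0]
position: [0.579, 0.1447, 0.1735]
ft_force: [-2.4, -14.2, 1.9]
position: [0.5791, 0.1451, 0.1735]
ft_force: [-4.9, -24.6, 2.8]
```

The stop was felt: the position stalls while the force rises to 25 N. I'll back off, rise and locate the knob.

```bash
python3 -m inch '[0,-0.2,0,0,0,0,0,-0.4,0,0,0,0,0,-0.4,-0.3,0,0,0,0,-0.4,-0.9,0,0,0,0,-0.4,-0.9,0,0,0]' 75 >/dev/null
python3 -m inch '[-0.1,0,-0.4,0,0,0,-0.1,0,-0.8,0,0,0,-0.1,0,-0.8,0,0,0,-0.1,0,-0.8,0,0,0]'|head -2
python3 - <<'E'
from h import *
c=cal("wrist"); im=camera("wrist"); np.save("w10.npy",c,allow_pickle=True); cv2.imwrite("pics/w10.png",im[60:300,120:460][:,:,::-1].repeat(2,0).repeat(2,1))
for d in cut_out("wrist","knob_top")[:3]:
    print(d['conf'],d['bbox'],fitpot([(c,True,d['bbox'])],(.04,.03),(.526,.159),.173))
for cam in("top","scene"):
    camera(cam)
    for d in cut_out(cam,"knob_top")[:2]: print(cam,d['conf'],fitpot([(cal(cam),False,d['bbox'])],(.04,.03),(.526,.159),.173))
E
```

```text
time: 39.53
position: [0.5829, 0.1206, 0.3126]
0.9 [274.8, 96.9, 335.8, 161.9] (array([0.5254, 0.1561]), array([ 1.51,  1.93, -1.22, -2.17]))
top 0.64 (array([0.5233, 0.1526]), array([-0.08, -0.02,  0.08,  0.02]))
scene 0.9 (array([0.5575, 0.1656]), array([-0.22,  1.67,  0.21, -1.35]))
```

View pics/w10.png

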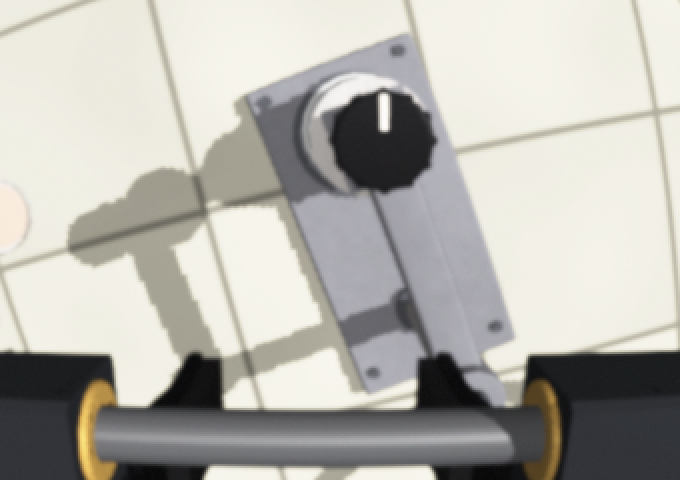

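The arm is home over the nest, the knob top is centred at crop (384,140) = full (312,130), and the pointer points up in the image. Next, the knob position and wrist range.

```bash
python3 - <<'E'
from h import *
c=np.load("w10.npy",allow_pickle=True).item()
print(onplane(c,[(312,130)],.200,True).round(4),get_obs()['q'].round(3))
t=np.linspace(0,6.28,72)
for p in((.525,.156),(.525,.159),(.528,.157)):
    u=proj(c,np.c_[p[0]+.02*np.cos(t),p[1]+.02*np.sin(t),0*t+.203],True); u=(u-[120,60])*2; print(p,u.min(0).round(),u.max(0).round())
from rig import camera
im=camera("wrist"); x=cv2.cvtColor(im,cv2.COLOR_RGB2GRAY)[90:170,270:350]<60
n,l,s,ce=cv2.connectedComponentsWithStats(x.astype(np.uint8)); k=1+np.argmax(s[1:,4]); print("dark bbox full",s[k,:4]+[270,90,0,0])
E
```

```text
[[0.5273 0.1607 0.2   ]] [ 0.015  0.418  1.438  0.     1.288 -1.317]
(0.525, 0.156) [319.  85.] [423. 189.]
(0.525, 0.159) [327.  84.] [431. 187.]
(0.528, 0.157) [324.  92.] [427. 196.]
dark bbox full [288 111  53  50]
```

```bash
python3 -m inch '[0.4,0.15,0,0,0,-0.07,0.796,0.313,0,0,0,-0.15,0.796,0.313,0,0,0,-0.22,0.796,0.313,0,0,0,-0.3,0.796,0.313,0,0,0,-0.37,0.796,0.313,0,0,0,-0.45,0.796,0.313,0,0,0,-0.52,0.796,0.313,0,0,0,-0.6,0.796,0.313,0,0,0,-0.67,0.796,0.313,0,0,0,-0.75,0.796,0.313,0,0,0,-0.82,0.796,0.313,0,0,0,-0.89,0.796,0.313,0,0,0,-0.89,0.796,0.313,0,0,0,-0.89]'
python3 -c "
from h import *
print(delta([.527,.160,.198]),get_obs()['q'])
from scipy.spatial.transform import Rotation as R
print(R.from_quat(get_obs()['tool_rot']).as_matrix().round(3))"
```

```text
time: 41.05
position: [0.5247, 0.159, 0.3093]
tool_rot: [-0.546, 0.837, 0.0, -0.0]
ft_force: [0.0, -0.1, -0.1]
grip_width: 0.0753
grip_force: 0.0
[-0.024 -0.022  1.391] [ 9.02059683e-02  3.51748712e-01  1.54488304e+00  1.51525195e-04
  1.24590520e+00 -2.63691573e+00]
[[-0.403 -0.915 -0.001]
 [-0.915  0.403  0.   ]
 [ 0.     0.001 -1.   ]]
```

```bash
python3 -m inch '[-0.024,-0.022,0.35,0,0,0,-0.024,-0.022,0.7,0,0,0,-0.024,-0.022,0.7,0,0,0]' >/dev/null
python3 -m inch '[0,0,0.3,0,0,0,0,0,0.5,0,0,0,0,0,0.69,0,0,0,0,0,0.69,0,0,0,0,0,0.69,0,0,0]'
python3 -m inch '[0,0,0,0,0,0,0,0,0,0,0,0,0,0,0,0,0,0,0,0,0,0,0,0,0,0,0,0,0,0,0,0,0,0,0,0,0,0,0,0,0,0,0,0,0,0,0,0,0,0,0,0,0,0,0,0,0,0,0,0]' 30 30
python3 -c "
from h import *
print(delta([.527,.160,.198]),get_obs()['moment'])"
```

```text
time: 41.72
position: [0.5273, 0.16, 0.1988]
tool_rot: [-0.547, 0.837, 0.0, -0.0]
ft_force: [0.2, 0.5, 1.2]
grip_width: 0.0749
grip_force: 0.0
time: 42.55
position: [0.5268, 0.1601, 0.1988]
tool_rot: [-0.548, 0.837, 0.0, -0.0]
ft_force: [-2.6, 0.6, 4.7]
grip_width: 0.0394
grip_force: 30.0
[-0.    -0.003  0.01 ] [0.09150281 0.54828074 0.09640261]
```

```bash
for i in 1 2; do python3 -m inch '[0,0,0,0,0,0.07,0,0,0,0,0,0.14,0,0,0,0,0,0.21,0,0,0,0,0,0.28,0,0,0,0,0,0.35,0,0,0,0,0,0.42,0,0,0,0,0,0.49,0,0,0,0,0,0.56,0,0,0,0,0,0.63,0,0,0,0,0,0.7,0,0,0,0,0,0.77,0,0,0,0,0,0.84,0,0,0,0,0,0.91,0,0,0,0,0,0.95,0,0,0,0,0,0.95,0,0,0,0,0,0.95]'
python3 -c "
from h import *
o=get_obs();print(o['moment'].round(3),o['q'][5].round(3))"; done
```

```text
time: 43.88
position: [0.5269, 0.16, 0.1987]
tool_rot: [0.165, 0.986, -0.0, -0.0]
ft_force: [-2.7, -1.3, 5.4]
grip_width: 0.0397
grip_force: 30.0
[-0.079  0.506 -0.14 ] -1.147
time: 45.22
position: [0.5268, 0.1599, 0.1987]
tool_rot: [0.791, 0.612, -0.0, -0.0]
ft_force: [-3.4, -1.1, 6.4]
grip_width: 0.0393
grip_force: 30.0
[-0.26   0.599 -0.125] 0.345
```

```bash
python3 -m inch '[0,0,0,0,0,0.05,0,0,0,0,0,0.1,0,0,0,0,0,0.15,0,0,0,0,0,0.2,0,0,0,0,0,0.25,0,0,0,0,0,0.3]' >/dev/null
for i in 1 2 3 4 5 6 7; do python3 -c "
from h import *
o=get_obs();print(o['moment'].round(3),o['ft_force'].round(1),o['q'][5].round(3),o['position'].round(4))"; python3 -m inch '[0,0,0,0,0,0.02,0,0,0,0,0,0.04,0,0,0,0,0,0.06]' >/dev/null; done
```

```text
[-0.228  0.619  0.13 ] [-2.5 -0.6  5.6] 0.819 [0.5267 0.1599 0.1988]
[-0.243  0.652  0.145] [-2.7  0.   6. ] 0.911 [0.5267 0.1599 0.1988]
[-0.115  0.721  0.134] [-3.7  0.5  6.4] 1.005 [0.5267 0.1599 0.1987]
[-0.1    0.661  0.091] [-3.1 -0.9  5. ] 1.099 [0.5267 0.1599 0.1987]
[-0.123  0.685  0.163] [-2.7  0.4  5.3] 1.194 [0.5267 0.1599 0.1987]
[-0.111  0.693  0.149] [-3.2 -0.6  5.3] 1.288 [0.5267 0.1599 0.1987]
[-0.113  0.712  0.127] [-2.4 -0.6  5.5] 1.382 [0.5267 0.1599 0.1987]
```

```bash
for i in 1 2 3 4 5 6; do python3 -c "
from h import *
o=get_obs();print(o['moment'].round(3),o['ft_force'].round(1),o['q'][5].round(3))"; python3 -m inch '[0,0,0,0,0,0.02,0,0,0,0,0,0.04,0,0,0,0,0,0.06]' >/dev/null; done; python3 -c "
from h import *
o=get_obs();print(o['moment'].round(3),o['ft_force'].round(1),o['q'][5].round(3))"
```

```text
[-0.011  0.702  0.115] [-3.1 -0.5  6.3] 1.476
[-0.093  0.722  0.15 ] [-3.   0.6  5.7] 1.571
[-0.112  0.771  0.135] [-3.7  0.2  5.5] 1.665
[-0.084  0.751  0.191] [-3.1 -0.3  6. ] 1.759
[-0.078  0.794  0.287] [-3.2 -0.8  6.5] 1.853
[-0.049  0.809  0.244] [-2.8  0.2  6.1] 1.947
[-0.043  0.727  0.323] [-3.   0.1  6.1] 2.041
```

Resistance starts to rise at about q6 = 1.70, giving an initial knob angle of about 0.16 rad, which is plausible. I'll go to about 2.45.

```bash
for i in 1 2 3 4; do python3 -m inch '[0,0,0,0,0,0.02,0,0,0,0,0,0.04,0,0,0,0,0,0.065]' >/dev/null;  python3 -c "
from h import *
o=get_obs();print(o['moment'].round(3),o['ft_force'].round(1),o['q'][5].round(3))"; done
```

```text
[-0.019  0.776  0.32 ] [-3.3  1.4  6.1] 2.144
[0.006 0.775 0.373] [-3.6 -0.2  7. ] 2.246
[0.01  0.823 0.399] [-3.5  0.8  6.3] 2.348
[0.004 0.818 0.375] [-3.8 -0.   7.5] 2.45
```

Torque has risen from 0.14 to about 0.39 N m over 0.75 rad. I'll release, retreat, and check the pointer and nest.

```bash
python3 -m inch '[0,0,0,0,0,0,0,0,0,0,0,0,0,0,0,0,0,0,0,0,0,0,0,0,0,0,0,0,0,0,0,0,0,0,0,0]' 75
python3 -m inch '[0,0,-0.2,0,0,0,0,0,-0.6,0,0,0,0,0,-0.95,0,0,0,0,0,-0.95,0,0,0]' >/dev/null
python3 -m inch '[0,0,-0.45,0,0,-0.07,0,0,-0.45,0,0,-0.14,0,0,-0.45,0,0,-0.21,0,0,-0.45,0,0,-0.28,0,0,-0.45,0,0,-0.35,0,0,-0.45,0,0,-0.42,0,0,-0.45,0,0,-0.49,0,0,-0.45,0,0,-0.56,0,0,-0.45,0,0,-0.63,0,0,-0.45,0,0,-0.7,0,0,-0.45,0,0,-0.77,0,0,-0.45,0,0,-0.84,0,0,-0.45,0,0,-0.84]' |head -3
python3 -c "
from h import *
print(delta([.583,.12,.31]),get_obs()['q'][5])"
```

```text
time: 50.47
position: [0.5273, 0.16, 0.1983]
tool_rot: [0.923, -0.384, -0.0, 0.0]
ft_force: [0.3, 0.3, 0.4]
grip_width: 0.0705
grip_force: 0.0
time: 51.88
position: [0.527, 0.1599, 0.3099]
tool_rot: [0.965, 0.263, -0.0, -0.0]
[ 0.349  0.786 -0.002] 1.1296656995571441
```

```bash
python3 -m inch '[-0.4,0,0,0,0,0,-0.75,0,0,0,0,0,-0.75,0,0,0,0,0,-0.75,0,0,0,0,0]'|head -2
python3 - <<'E'
from h import *
c=cal("wrist"); im=camera("wrist"); s=camera("scene"); np.save("w11.npy",c,allow_pickle=True)
A=cv2.resize(im[40:240,180:400],None,fx=1.8,fy=1.8); B=cv2.resize(s[190:340,300:450],(360,360))
cv2.imwrite("pics/w11.png",np.hstack([A,B])[:,:,::-1])
d=cut_out("wrist","knob_top"); c0=np.load("w10.npy",allow_pickle=True).item()
print([(q['conf'],q['bbox']) for q in d[:1]])
a=onplane(c0,[(312,130),(312,116)],.203,True); v=a[1]-a[0]; print("start pointer world deg",np.degrees(np.arctan2(v[1],v[0])),a[0])
E
```

```text
time: 52.22
position: [0.4745, 0.1293, 0.3104]
[(0.96, [254.7, 104.4, 304.8, 164.0])]
start pointer world deg 166.86964642381471 [0.52709928 0.16044981 0.203     ]
```

View pics/w11.png

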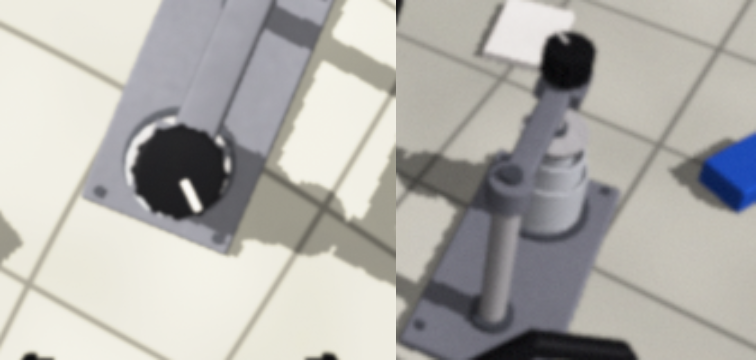

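The knob pointer is now at crop (190,196) with the knob centre at (180,170). The scene shows the plate pressing on the upright nest.

```bash
python3 - <<'E'
from h import *
c=np.load("w11.npy",allow_pickle=True).item()
a=onplane(c,[(280,134.4),(285.6,148.9)],.203,True); v=a[1]-a[0]; print(np.degrees(np.arctan2(v[1],v[0])),a[0]); o=get_obs(); print(o['ft_force'],o['position'])
E
```

```text
-128.727439866317 [0.5279287  0.15974182 0.203     ]
[-0.63642665  0.99850922 -0.58073429] [0.47671141 0.12984133 0.31079747]
```

The pointer turned about 295° against 291° commanded, so there was no slip. The knob is over the seat and the gripper is clear. I'm handing in.

```bash
python3 -c "
from rig import *
print(hand_in())"
```

```text
the job is handed in; nothing more can be done
None
```

The job is handed in, with no verdict returned: pots a, b and d are nested in the seat (no pot_c on the bench), the arm is home at its stop, and the knob is about 0.75 rad past contact, roughly 6 mm of spring judged from torque and turn angle.

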